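# Hold a guard rail against the bread stand's sprung mounts

## Task

A colleague is about to screw the loose wooden guard rail onto one of the two bread stands: the one that has the red dish of screws on its white board. Pick the rail up and, upright, centred and level with that stand's two blue mounting plates (top edges flush), press it squarely against both with a steady push of about 8 N, which sinks the sprung plates about half-way in, never to their stop. Finish while still holding it there in the gripper, clear of the table, and leave everything else where it is.

Things in the scene. Friction and masses are not known exactly. Their poses are not given: they have to be found in the camera images.
- rail_center (a point): Centre (half-way up) of the loose guard rail, a light pine batten 22 mm thick (its x axis), 220 mm long (its y axis) and 60 mm high (z), about 0.2 kg, standing on its long edge on the table. Grip it in the middle of its length across its 22 mm thickness: the two blue plates then meet it on either side of the finger.
- rail: The same guard rail; origin in the middle of its underside, axes as for rail_center.
- stand_a: Fixed bread display stand: wooden frame, white board, two upright blue plates ahead of its front edge. Origin: on the table, below the middle between the plates' front faces at rest. x points from the plates into the stand (push this way), y left along it, z up. The frame fills x 62 to 222 mm, 270 mm wide; board top at z 70 mm. Plates: see mid_a.
- mid_a (a point): Middle between the front faces of stand_a's two blue plates at rest (fixed point, 75 mm above its origin). Each plate: 34 mm wide, 60 mm high (z 45 to 105 mm), 12 mm thick, centred 75 mm to either side; front faces in the stand's plane x = 0 at rest. A gap 116 mm wide lies between them, with 62 mm (less the travel) of free room behind it down to the table for a finger.
- mid_b (a point): The same point of stand_b.
- stand_b: The other stand, the same in every size and axis as stand_a.
- deck_a (a point): Place on the white board of stand_a where either the dish or the golden roll lies (within about 50 mm): 125 mm behind stand_a's origin along its x, 70 mm up.
- deck_b (a point): The same place on stand_b.
- mount_a (a joint): How far the two blue plates of stand_a (which move as one piece) are pushed in, along +x of the stand, in m: 0 at rest, 0.032 at their stop. A spring without preload carries them: 0.5 N per mm, so 16 mm (half-way in) is 8 N.
- mount_b (a joint): How far the two blue plates of stand_b (which move as one piece) are pushed in, along +x of the stand, in m: 0 at rest, 0.032 at their stop. A spring without preload carries them: 0.5 N per mm, so 16 mm (half-way in) is 8 N.
- dish_center (a point): Centre (10 mm above its underside) of the red round dish with brass screws, 80 mm across and 20 mm high. It lies on the white board of the stand that is to get the rail. Bystander: leave it where it is.
- roll_center (a point): Centre of a golden bread roll, 72 mm across and 40 mm high, on the board of the other stand. Bystander: leave it where it is.
- dark_roll_center (a point): Centre of a dark bread roll, 68 mm across and 37 mm high, on the table. Bystander: leave it where it is.
- driver_grip (a point): Handle of a screwdriver with a green handle, lying on the table. Bystander: leave it where it is.
- jam_center (a point): Centre of a jar of amber jam with a brass lid, 64 mm across and 85 mm high, on the table. Bystander: leave it where it is.
- loaf_center (a point): Centre of a round loaf, 190 mm across and 88 mm high, on the table. Bystander: leave it where it is.
There are look-alikes about, which are no part of the job. What is meant by the part that bears dish_center is not black, and is the larger of those in its own colour. Leave any black look-alike of the rail alone.

How it is judged:
On the way, in this order (a step that is already met when the one before it is completed fails the run):
1. the rail is lifted clear of the table in the gripper (height (world z) of rail_center above 0.05 m and contact force between the fingers and rail above 1 N), for 0.2 s.
2. the rail is pressed, level and centred, on the plates of the stand with the dish (((horizontal distance between dish_center and deck_a below 0.1 m and contact force between rail and stand_a between 4.5 and 11.5 N and z of rail_center in the frame of stand_a between 0.067 and 0.083 m and y of rail_center in the frame of stand_a between -0.02 and 0.02 m and angle between the x axis of rail_center and the x axis of stand_a, either way round below 0.09 rad and angle between rail_center's own z axis and vertical below 0.12 rad and contact force between the fingers and stand_a below 0.3 N) or (horizontal distance between dish_center and deck_b below 0.1 m and contact force between rail and stand_b between 4.5 and 11.5 N and z of rail_center in the frame of stand_b between 0.067 and 0.083 m and y of rail_center in the frame of stand_b between -0.02 and 0.02 m and angle between the x axis of rail_center and the x axis of stand_b, either way round below 0.09 rad and angle between rail_center's own z axis and vertical below 0.12 rad and contact force between the fingers and stand_b below 0.3 N))), for 0.4 s.
At the end, for the whole second after the job is handed in: Rail held still in the gripper, off the table, pressing 4.5-11.5 N on the plates of the stand with the red dish; centre within 8 mm of their mid-height and 20 mm of their middle, parallel within 0.09 rad, upright within 0.12, fingers not on the stand, no bystander moved 30 mm (all of step 1 and ((horizontal distance between dish_center and deck_a below 0.1 m and contact force between rail and stand_a between 4.5 and 11.5 N and z of rail_center in the frame of stand_a between 0.067 and 0.083 m and y of rail_center in the frame of stand_a between -0.02 and 0.02 m and angle between the x axis of rail_center and the x axis of stand_a, either way round below 0.09 rad and angle between rail_center's own z axis and vertical below 0.12 rad and contact force between the fingers and stand_a below 0.3 N) or (horizontal distance between dish_center and deck_b below 0.1 m and contact force between rail and stand_b between 4.5 and 11.5 N and z of rail_center in the frame of stand_b between 0.067 and 0.083 m and y of rail_center in the frame of stand_b between -0.02 and 0.02 m and angle between the x axis of rail_center and the x axis of stand_b, either way round below 0.09 rad and angle between rail_center's own z axis and vertical below 0.12 rad and contact force between the fingers and stand_b below 0.3 N)) and linear speed of rail below 0.01 m/s and distance of each of dish_center, roll_center, dark_roll_center, driver_grip, jam_center, loaf_center from where it was at the start of the episode below 0.03 m); the arm keeps its last pose, push and grip.
It fails at once if a stand's plates are driven to their stop (more than 30 mm in) (value of joint any of mount_a, mount_b above 0.03 m).
It fails at once if a bystander is moved by more than 30 mm (distance of any of dish_center, roll_center, dark_roll_center, driver_grip, jam_center, loaf_center from where it was at the start of the episode above 0.03 m).
It also fails if it takes over 42 s, if anything falls off the work surface, if the arm or the gripper's body presses on something with over 40 N, if the wrist force passes 120 N, or if a joint passes its speed limit or range.

## Robot

A 6-joint arm with a two-finger parallel gripper is mounted at the origin on the work surface. World frame = base frame: x ahead of the robot, y to its left, z up, the work surface at z = 0. Lengths are in m, angles in rad, forces in N, time in s.
With the tool pointing down it reaches from about 0.3 to 0.95 m from the base axis. Payload 3.1 kg.
Tool frame: the origin (TCP) lies midway between the tips of the shut fingers; the grasp point (between the pads) lies 19 mm behind it; x points along the fingers, z is the direction in which the jaws open and shut, and the axes are right-handed (so a half turn about x gives the same grasp; the last joint's range is limited). The gripper opens to 85 mm and grips with 20 to 120 N. Pads are 22 mm wide; open, the fingers measure 114 mm over their backs; the gripper's body (76 mm by 85 mm) begins 54 mm behind the grasp point. The pads swing forward as they close: fully open they stand 13 mm farther back than shut.
Start: joints at [1.117, 0.308, 1.634, -0, 1.2, -0.07], TCP at [0.234, 0.58, 0.231] pointing down, gripper open.
Joint ranges: [-3.06, 3.06], [-0.79, 1.96], [0.05, 2.63], [-1.19, 4.34], [0.05, 2.64], [-2.94, 2.94]. Speed limits (rad/s): [2.79, 2.79, 3.14, 3.14, 3.14, 3.14].

## Interface

Orientations are given as a 3x3 rotation matrix whose columns are the frame's x, y, z axes.
In Python, from station import manip gives the robot as it stands.
- The arm moves only by the tool move_arm, never from a script. Its argument "commands" is a list of rows, each a list of 3 entries, a list of its own where there are three numbers: the closure, from -1 (fully open) to 1 (shut), then the shift along the tool's x, y, z in m, then the turn, a rotation vector about the tool's x, y, z in degrees. A call has 1 to 5 rows; each row shifts and turns the commanded pose from where the row before left it, along the tool's axes as they then stand; what a row does not reach is not made up. A row lasts 1/10 s, in which the tool goes at most 50 mm and 8.59 degrees, less where a joint would pass 70% of its speed; a pose out of reach is approached as far as the arm can. A call with a gripper value outside its range is refused whole. The fingers move at their own pace and stop on an object; "newtons" is the grip in N (left out, the last holds). Time passes only in rows, so rows that do not move let the fingers close. It gives the time, the measured TCP pose, the force and the opening at its end, in the units of the state.
- manip.get_obs(): the state, without advancing time (a new reading comes with each control period).
- manip.get_image(name): name is "side" or "top"; returns a dict with "image" (400x640x3 uint8, red, green, blue), "range_z" (400x640 float32, m along the optical axis (not along the pixel's ray), 0 where there is no reading), "fx", "fy", "cx", "cy" (pixels), "T" (4x4, takes a point from camera to world coordinates). Camera axes: x right, y down, z forward; pixel columns grow to the right and rows downward; lengths in m; the calibration is good to about 2 mm. A picture is of the moment at which its call begins.
- manip.finish_job(): hands the job in, once; it reports no verdict.
The state is a dict: "clock": time; "joints": joint angles; "joint_velocities": joint speeds; "effort": joint torques, N m; "ee_pos": TCP position; "tcp_rot": TCP orientation; "ft_force": force on the tool from outside, world axes, zero at the start; "moment": the same for the moment, N m; "width": opening from 0.0 (shut) to 1.0 (fully open).
Only numpy, scipy, OpenCV 4.12 (cv2) and the standard library are available. Lean on these libraries where they do the work, as an engineer would, in place of code of your own. Each camera call takes 0.05 s, during which the arm holds its last target.

## Working session

There is one attempt and no reset: what is moved stays moved. The work goes in short steps, Python scripts to look and compute and a tool call to move; the robot and the scene stay as the last step left them, time stands still between calls to the robot, and variables do not carry over. Pictures are saved under pics/ and viewed, and the job is handed in when it is done.

Besides the shell and the picture viewer there is one more tool, called after "Emit:" as name([rows], argument=value, ...), one row to a line, values as JSON. move_arm: Moves the arm, as the interface text tells. Its arguments: {"type":"object","properties":{"commands":{"type":"array"},"newtons":{"type":"number"}},"required":["commands"]}

```bash
mkdir -p pics; cat > h.py <<'E'
import numpy as np,cv2
from station import manip
def grab(n):
    d=manip.get_image(n); np.savez(f'/tmp/{n}.npz',**d); return d
def load(n): return dict(np.load(f'/tmp/{n}.npz'))
def pts(d):
    z=d['range_z']; v,u=np.mgrid[:z.shape[0],:z.shape[1]]
    P=np.stack([(u-d['cx'])/d['fx']*z,(v-d['cy'])/d['fy']*z,z],-1)
    W=P@d['T'][:3,:3].T+d['T'][:3,3]; W[z<=0]=np.nan; return W
def save(img,fn): cv2.imwrite('pics/'+fn,img[:,:,::-1])
E
python3 - <<'E'
from h import *
for n in('side','top'):
    d=grab(n); save(d['image'],n+'1.png'); print(n,d['T'].round(3).tolist())
o=manip.get_obs(); print({k:np.round(v,3).tolist() for k,v in o.items()})
E
```

```text
side [[0.947, -0.199, 0.251, 0.093], [-0.32, -0.621, 0.716, -1.177], [0.014, -0.758, -0.652, 1.127], [0.0, 0.0, 0.0, 1.0]]
top [[-0.018, -0.995, 0.103, 0.359], [-1.0, 0.018, 0.008, -0.015], [-0.01, -0.103, -0.995, 1.288], [0.0, 0.0, 0.0, 1.0]]
{'clock': 0.1, 'joints': [1.117, 0.309, 1.635, 0.0, 1.2, -0.07], 'joint_velocities': [0.0, -0.002, -0.003, 0.001, 0.001, 0.0], 'effort': [0.0, -41.64, -27.765, -0.0, 0.004, -0.0], 'ee_pos': [0.234, 0.579, 0.23], 'tcp_rot': [[-0.001, -0.927, 0.374], [-0.002, 0.374, 0.927], [-1.0, 0.0, -0.002]], 'ft_force': [1.055, 0.586, 0.802], 'moment': [-0.025, 0.003, 0.001], 'width': 1.002}
```

View pics/side1.png

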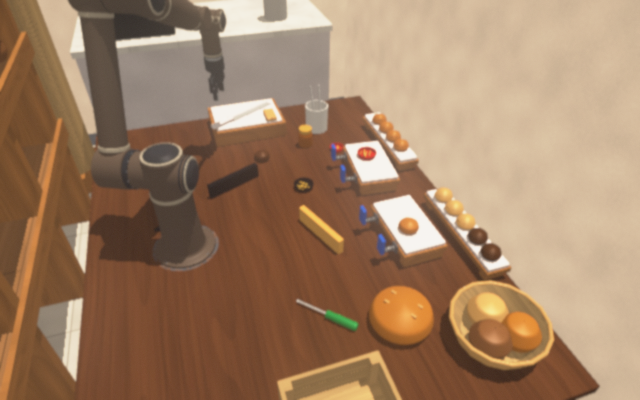

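View pics/top1.png

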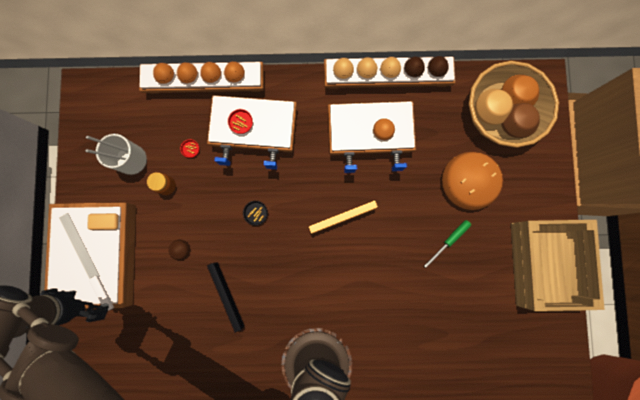

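The pine rail is at top (343,217) and its black look-alike is at (226,297). There are three dishes: a large red one on the left stand's board (240,122), a small red one on the table (189,148) and a black one (256,213). The large red dish is the one meant, so the left stand is the target. Next I'll check with a close crop and measure.

```bash
python3 - <<'E'
from h import *
d=load('top'); im=d['image']; W=pts(d)
save(cv2.resize(im[80:250,160:420],(780,510),interpolation=cv2.INTER_CUBIC),'crop1.png')
hsv=cv2.cvtColor(im,cv2.COLOR_RGB2HSV)
def rep(name,m):
    p=W[m]; p=p[~np.isnan(p[:,0])]; 
    xy=(p[:,:2]*1000).astype(np.float32); r=cv2.minAreaRect(xy); print(name,len(p),'mean',p.mean(0).round(4),'zq',np.percentile(p[:,2],[5,50,95]).round(4),'rect',np.round(r[0],1),np.round(r[1],1),round(r[2],2)); return p
def box(u0,u1,v0,v1):
    m=np.zeros(im.shape[:2],bool); m[v0:v1,u0:u1]=1; return m
H,S,V=[hsv[...,i].astype(int) for i in range(3)]
rep('rail',box(300,385,195,240)&(W[...,2]>.045))
rep('blackrail',box(200,250,255,340)&(W[...,2]>.045))
for n,b in(('L',box(205,300,140,180)),('R',box(325,420,145,180))):
    m=b&(H>105)&(H<130)&(S>150)&(V>80)
    k,lab=cv2.connectedComponents(m.astype(np.uint8))
    for i in range(1,k):
        if (lab==i).sum()>15: rep('blue'+n,(lab==i)); 
        if (lab==i).sum()>15: rep('bluetop'+n,(lab==i)&(W[...,2]>.095)); 
for n,b in(('L',box(200,302,90,156)),('R',box(322,422,95,160))):
    rep('board'+n,b&(abs(W[...,2]-.07)<.008)&(S<60)&(V>120))
red=((H<6)|(H>174))&(S>180)&(V>110)
rep('dishL',box(215,265,100,140)&red)
rep('dishsmall',box(175,205,135,162)&red)
rep('table',box(320,420,300,320))
E
```

```text
rail 519 mean [ 0.4544 -0.0873  0.0597] zq [0.0554 0.0599 0.064 ] rect [454.7 -87.6] [ 22.2 219.2] 20.41
blackrail 612 mean [0.2162 0.2776 0.059 ] zq [0.0496 0.0598 0.064 ] rect [216.6 279.2] [219.3  23.7] 23.33
blueL 54 mean [0.6302 0.2802 0.1022] zq [0.0912 0.1034 0.1079] rect [631.3 281.1] [32.6 11.9] 86.72
bluetopL 46 mean [0.6308 0.2812 0.1044] zq [0.1011 0.1041 0.1081] rect [631.3 281.1] [32.6 11.9] 86.72
blueL 57 mean [0.6161 0.1318 0.1015] zq [0.0921 0.1047 0.109 ] rect [620.2 133.8] [33.2 31.2] 23.34
bluetopL 50 mean [0.6162 0.1334 0.1046] zq [0.0986 0.1049 0.1093] rect [616.5 132.9] [32.8 12.4] 80.64
blueR 56 mean [ 0.602  -0.2605  0.0992] zq [0.0816 0.1036 0.1086] rect [ 609.  -273.9] [23.7 59.8] 6.11
bluetopR 47 mean [ 0.6016 -0.2612  0.1042] zq [0.0986 0.1045 0.1086] rect [ 601.8 -260.7] [11.4 32.1] 3.22
blueR 52 mean [ 0.5991 -0.1118  0.1038] zq [0.0973 0.1043 0.1084] rect [ 600.  -112.1] [33.3 11.4] 89.15
bluetopR 50 mean [ 0.5993 -0.1115  0.1042] zq [0.0984 0.1046 0.1084] rect [ 600.  -112.1] [33.3 11.4] 89.15
boardL 3140 mean [0.7576 0.1876 0.0701] zq [0.066  0.0701 0.0741] rect [754.9 194.5] [255.6 156. ] 84.6
boardR 3307 mean [ 0.7375 -0.1805  0.0698] zq [0.0659 0.0698 0.0738] rect [ 737.4 -184.9] [147.  255.9] 0.89
dishL 312 mean [0.7578 0.2249 0.0772] zq [0.0716 0.0762 0.0885] rect [754.3 225.2] [71.9 73.5] 87.37
dishsmall 225 mean [0.6925 0.4089 0.0068] zq [-0.0004  0.0057  0.0169] rect [694.4 408.3] [64.6 63. ] 89.59
table 1995 mean [ 0.1632 -0.1685 -0.0002] zq [-0.0044 -0.0003  0.004 ] rect [ 163.1 -169.3] [313.8  60.5] 88.97
```

View pics/crop1.png

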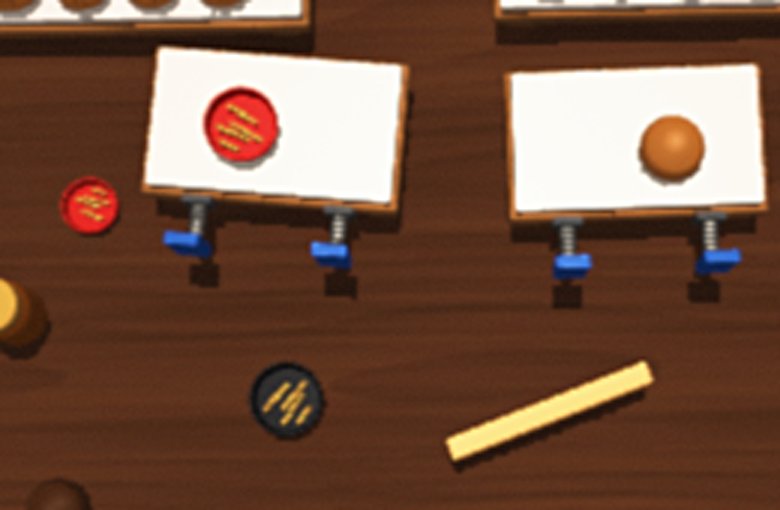

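The crop confirms it: the large red dish lies on the left stand's board. That stand's plates have their tops at (0.631,0.281) and (0.617,0.133), and they are 149 mm apart against 150 expected. The rail centre is at (0.455,-0.088) and its thickness axis is at 20.4°, with the size matching. I'll rotate the tool first.

Emit:
move_arm([
  [-1, [0, 0, 0], [8, 0, 0]],
  [-1, [0, 0, 0], [8, 0, 0]],
  [-1, [0, 0, 0], [8, 0, 0]],
  [-1, [0, 0, 0], [8, 0, 0]],
  [-1, [0, 0, 0], [8, 0, 0]],
], newtons=60)

```text
clock: 0.6
ee_pos: [0.2338, 0.5791, 0.2305]
tcp_rot: [[-0.001, -0.465, 0.886], [-0.001, 0.886, 0.465], [-1.0, -0.001, -0.001]]
ft_force: [-0.6, -0.5, -0.1]
width: 1.0
```

Emit:
move_arm([
  [-1, [0, 0, 0], [7.6, 0, 0]],
  [-1, [0, 0, 0], [0, 0, 0]],
])

```text
clock: 0.8
ee_pos: [0.2339, 0.5791, 0.2306]
tcp_rot: [[-0.001, -0.349, 0.937], [-0.001, 0.937, 0.349], [-1.0, -0.001, -0.001]]
ft_force: [-0.2, -0.5, 0.4]
width: 0.999
```

```bash
cat > st.py <<'E'
from h import *
import sys
o=manip.get_obs(); R=np.array(o['tcp_rot']); p=np.array(o['ee_pos'])
print('t',o['clock'],'p',p.round(4),'zang',np.degrees(np.arctan2(R[1,2],R[0,2])).round(2),'xax',R[:,0].round(4),'zz',R[2,2].round(4),'F',np.round(o['ft_force'],2),'M',np.round(o['moment'],2),'w',round(float(o['width']),3),'q',np.round(o['joints'],2))
if len(sys.argv)>1:
    t=np.array([float(a) for a in sys.argv[1:4]]); print('shift tool',(R.T@(t-p)).round(4))
E
python3 st.py 0.4547 -0.0876 0.2
python3 - <<'E'
# refine orientations by fits
from h import *
d=load('top');W=pts(d);im=d['image'];hsv=cv2.cvtColor(im,cv2.COLOR_RGB2HSV);S=hsv[...,1];V=hsv[...,2]
# board L edges: rows/cols boundary via white mask contour
m=np.zeros(S.shape,np.uint8); m[85:156,200:302]=1
w=((S<70)&(V>120)&(m>0)).astype(np.uint8)
c=max(cv2.findContours(w,cv2.RETR_EXTERNAL,cv2.CHAIN_APPROX_NONE)[0],key=cv2.contourArea)
c=cv2.convexHull(c).astype(np.float32); r=cv2.minAreaRect(c); b=cv2.boxPoints(r)
T=d['T']
def proj(u,v,z):
    ray=T[:3,:3]@np.array([(u-d['cx'])/d['fx'],(v-d['cy'])/d['fy'],1]); s=(z-T[2,3])/ray[2]; return T[:3,3]+s*ray
P=np.array([proj(u,v,.07)[:2] for u,v in b]); print(P.round(4), P.mean(0).round(4))
for i in range(4):
    e=P[(i+1)%4]-P[i]; print(np.linalg.norm(e).round(4),np.degrees(np.arctan2(e[1],e[0])).round(2))
E
```

```text
t 0.8 p [0.2339 0.5791 0.2306] zang 20.42 xax [-6.0e-04 -1.2e-03 -1.0e+00] zz -0.001 F [-0.24 -0.48  0.42] M [-0.01 -0.04 -0.  ] w 0.999 q [1.12 0.31 1.63 0.   1.2  0.76]
shift tool [ 0.0312 -0.7018 -0.0256]
[[0.6977 0.3274]
 [0.8468 0.3174]
 [0.8201 0.0584]
 [0.6718 0.0716]] [0.7591 0.1937]
0.1495 -3.87
0.2603 -95.9
0.1488 174.92
0.2571 84.23
```

The board centre gives a stand origin of (0.618,0.207) and a yaw of about -5.5°, and the plates agree. Next I'll move over the rail.

Emit:
move_arm([
  [-1, [0.002, -0.045, 0], [0, 0, 0]],
  [-1, [0.002, -0.045, 0], [0, 0, 0]],
  [-1, [0.002, -0.045, 0], [0, 0, 0]],
  [-1, [0.002, -0.045, 0], [0, 0, 0]],
  [-1, [0.002, -0.045, 0], [0, 0, 0]],
])

```text
clock: 1.3
ee_pos: [0.3126, 0.3669, 0.2209]
tcp_rot: [[-0.0, -0.353, 0.936], [-0.0, 0.936, 0.353], [-1.0, -0.0, -0.0]]
ft_force: [1.4, -0.3, -0.3]
width: 0.996
```

Emit:
move_arm([
  [-1, [0.002, -0.045, 0], [0, 0, 0]],
  [-1, [0.002, -0.045, 0], [0, 0, 0]],
  [-1, [0.002, -0.045, 0], [0, 0, 0]],
  [-1, [0.002, -0.045, 0], [0, 0, 0]],
  [-1, [0.002, -0.045, 0], [0, 0, 0]],
])

```text
clock: 1.8
ee_pos: [0.3912, 0.1561, 0.2113]
tcp_rot: [[0.001, -0.352, 0.936], [0.0, 0.936, 0.352], [-1.0, -0.0, 0.001]]
ft_force: [-0.0, 0.5, -0.7]
width: 0.998
```

Emit:
move_arm([
  [-1, [0.002, -0.045, 0], [0, 0, 0]],
  [-1, [0.002, -0.045, 0], [0, 0, 0]],
  [-1, [0.002, -0.045, 0], [0, 0, 0]],
  [-1, [0.002, -0.045, 0], [0, 0, 0]],
  [-1, [0, -0.025, 0], [0, 0, 0]],
])

```text
clock: 2.3
ee_pos: [0.4631, -0.0374, 0.2031]
tcp_rot: [[0.0, -0.349, 0.937], [-0.001, 0.937, 0.349], [-1.0, -0.001, 0.0]]
ft_force: [-0.4, -0.1, 0.1]
width: 1.006
```

Emit:
move_arm([
  [-1, [0, 0, 0], [0, 0, 0]],
  [-1, [0, 0, 0], [0, 0, 0]],
])

```text
clock: 2.5
ee_pos: [0.462, -0.0344, 0.2029]
tcp_rot: [[-0.001, -0.349, 0.937], [0.001, 0.937, 0.349], [-1.0, 0.001, -0.001]]
ft_force: [0.2, 0.3, -0.1]
width: 1.001
```

```bash
python3 st.py 0.4547 -0.0876 0.012; python3 - <<'E'
from h import *
d=grab('side'); save(cv2.resize(d['image'][100:300,200:460],(780,600)),'side2.png')
W=pts(d)
hsv=cv2.cvtColor(d['image'],cv2.COLOR_RGB2HSV).astype(int);H,S,V=hsv[...,0],hsv[...,1],hsv[...,2]
# blue plates from side view, left stand
m=(H>105)&(H<130)&(S>150)&(V>80)&(W[...,1]>0)&(W[...,0]>.5)&(W[...,1]<.35)
n,l=cv2.connectedComponents(m.astype(np.uint8))
for i in range(1,n):
    p=W[l==i]
    if len(p)>15: print(len(p),np.percentile(p,[5,50,95],axis=0).round(4).tolist())
E
```

```text
t 2.5 p [ 0.462  -0.0344  0.2029] zang 20.42 xax [-1.1e-03  8.0e-04 -1.0e+00] zz -0.0008 F [ 0.18  0.31 -0.09] M [-0.01  0.05  0.03] w 1.001 q [-0.17  0.02  2.03  0.    1.09 -0.53]
shift tool [ 0.1909 -0.0475 -0.0253]
```

View pics/side2.png

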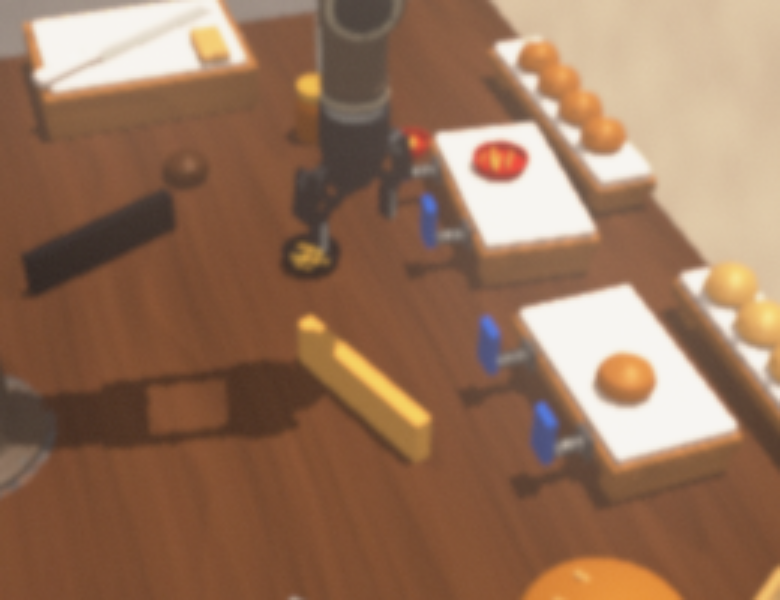

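The tool is now above and beside the pine rail (side crop, 365,390), and the path down is free. I'll shift the last few centimetres and descend.

Emit:
move_arm([
  [-1, [0.02, -0.024, -0.013], [0, 0, 0]],
  [-1, [0.02, -0.0235, -0.0123], [0, 0, 0]],
  [-1, [0.02, 0, 0], [0, 0, 0]],
  [-1, [0, 0, 0], [0, 0, 0]],
  [-1, [0, 0, 0], [0, 0, 0]],
])

```text
clock: 3.05
ee_pos: [0.4549, -0.0864, 0.1432]
tcp_rot: [[-0.001, -0.351, 0.936], [0.001, 0.936, 0.351], [-1.0, 0.001, -0.001]]
ft_force: [1.2, 0.6, 0.2]
width: 1.001
```

```bash
python3 st.py 0.4547 -0.0876 0.013; python3 - <<'E'
from h import *
for n in('top','side'):
    d=grab(n)
    W=pts(d); i=d['image']; T=d['T']; 
    p=np.linalg.inv(T)@np.array([.4547,-.0876,.06,1]); u=int(p[0]/p[2]*d['fx']+d['cx']); v=int(p[1]/p[2]*d['fy']+d['cy']); print(n,u,v)
    save(cv2.resize(i[v-60:v+60,u-80:u+80],(640,480)),n+'3.png')
E
```

```text
t 3.05 p [ 0.4549 -0.0864  0.1432] zang 20.54 xax [-1.1e-03  7.0e-04 -1.0e+00] zz -0.0008 F [1.24 0.62 0.18] M [ 0.02 -0.01  0.  ] w 1.001 q [-0.28  0.11  2.08  0.    0.96 -0.64]
shift tool [ 0.1302 -0.0012 -0.0005]
top 342 216
side 320 221
```

View pics/top3.png

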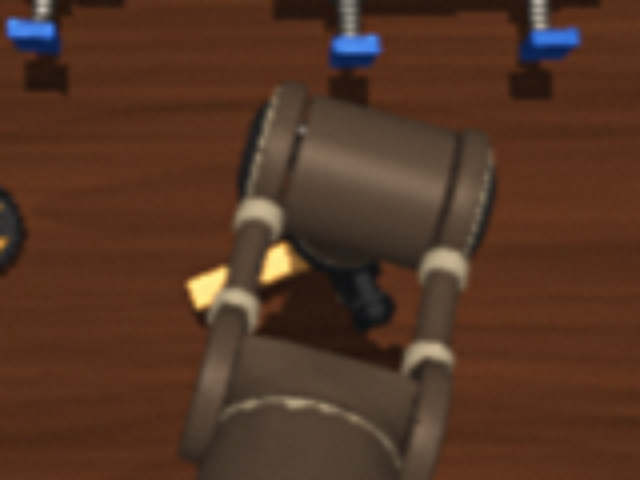

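View pics/side3.png

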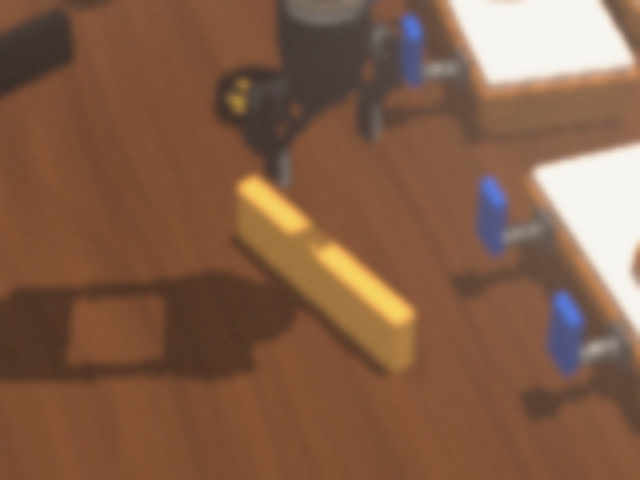

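Both views show the fingers straddling the rail, centred, so I'm descending.

Emit:
move_arm([
  [-1, [0.04, -0.001, 0], [0, 0, 0]],
  [-1, [0.04, 0, 0], [0, 0, 0]],
  [-1, [0.03, 0, 0], [0, 0, 0]],
  [-1, [0.02, 0, 0], [0, 0, 0]],
  [-1, [0, 0, 0], [0, 0, 0]],
])

```text
clock: 3.65
ee_pos: [0.4541, -0.0875, 0.0117]
tcp_rot: [[-0.004, -0.35, 0.937], [0.001, 0.937, 0.35], [-1.0, 0.003, -0.004]]
ft_force: [0.8, 1.1, -0.1]
width: 0.999
```

Emit:
move_arm([
  [1, [0, 0, 0], [0, 0, 0]],
  [1, [0, 0, 0], [0, 0, 0]],
  [1, [0, 0, 0], [0, 0, 0]],
  [1, [0, 0, 0], [0, 0, 0]],
  [1, [0, 0, 0], [0, 0, 0]],
], newtons=60)

```text
clock: 4.15
ee_pos: [0.4565, -0.089, 0.0144]
tcp_rot: [[0.002, -0.349, 0.937], [-0.001, 0.937, 0.349], [-1.0, -0.001, 0.001]]
ft_force: [-0.7, 0.0, 7.1]
width: 0.258
```

Emit:
move_arm([
  [1, [0, 0, 0], [0, 0, 0]],
  [1, [0, 0, 0], [0, 0, 0]],
  [1, [0, 0, 0], [0, 0, 0]],
  [1, [0, 0, 0], [0, 0, 0]],
  [1, [0, 0, 0], [0, 0, 0]],
])

```text
clock: 4.65
ee_pos: [0.4565, -0.089, 0.0144]
tcp_rot: [[0.001, -0.349, 0.937], [-0.0, 0.937, 0.349], [-1.0, -0.001, 0.001]]
ft_force: [-1.3, 0.1, 7.6]
width: 0.252
```

```bash
python3 st.py
```

```text
t 4.65 p [ 0.4565 -0.089   0.0144] zang 20.42 xax [ 1.3e-03 -5.0e-04 -1.0e+00] zz 0.0011 F [-1.3   0.1   7.55] M [0.02 0.23 0.07] w 0.252 q [-0.29  0.35  2.12 -0.    0.67 -0.64]
```

Gripped: the opening is 0.252×85 = 21.4 mm, with the rail centre about 15.6 mm above the TCP. Next I'll lift.

Emit:
move_arm([
  [1, [-0.01, 0, 0], [0, 0, 0]],
  [1, [-0.03, 0, 0], [0, 0, 0]],
  [1, [-0.03, 0, 0], [0, 0, 0]],
  [1, [-0.03, 0, 0], [0, 0, 0]],
  [1, [0, 0, 0], [0, 0, 0]],
])

```text
clock: 5.15
ee_pos: [0.4591, -0.0896, 0.1174]
tcp_rot: [[0.009, -0.349, 0.937], [-0.003, 0.937, 0.349], [-1.0, -0.005, 0.008]]
ft_force: [0.6, -0.5, -1.6]
width: 0.252
```

Emit:
move_arm([
  [1, [0, 0, 0], [6, 0, 0]],
  [1, [0, 0, 0], [7, 0, 0]],
  [1, [0, 0, 0], [7, 0, 0]],
  [1, [0, 0, 0], [6, 0, 0]],
  [1, [0, 0, 0], [0, 0, 0]],
])

```text
clock: 5.65
ee_pos: [0.4543, -0.0882, 0.112]
tcp_rot: [[-0.003, 0.097, 0.995], [0.001, 0.995, -0.097], [-1.0, 0.001, -0.003]]
ft_force: [-0.1, -0.1, -2.7]
width: 0.249
```

```bash
python3 - <<'E'
import numpy as np
a=np.radians(-5.5);X=np.array([np.cos(a),np.sin(a)]);Y=np.array([-X[1],X[0]])
print('target -70:',np.array([.618,.2074])-.070*X)
E
python3 st.py 0.548 0.214 0.0594
python3 - <<'E'
from h import *
d=grab('side'); save(cv2.resize(d['image'][100:300,200:460],(780,600)),'side4.png')
E
```

```text
target -70: [0.54832227 0.2141092 ]
t 5.65 p [ 0.4543 -0.0882  0.112 ] zang -5.58 xax [-2.6e-03  8.0e-04 -1.0e+00] zz -0.0027 F [-0.05 -0.14 -2.72] M [ 0.02  0.05 -0.06] w 0.249 q [-0.29  0.16  2.09  0.    0.89 -0.19]
shift tool [0.0526 0.3099 0.064 ]
```

View pics/side4.png

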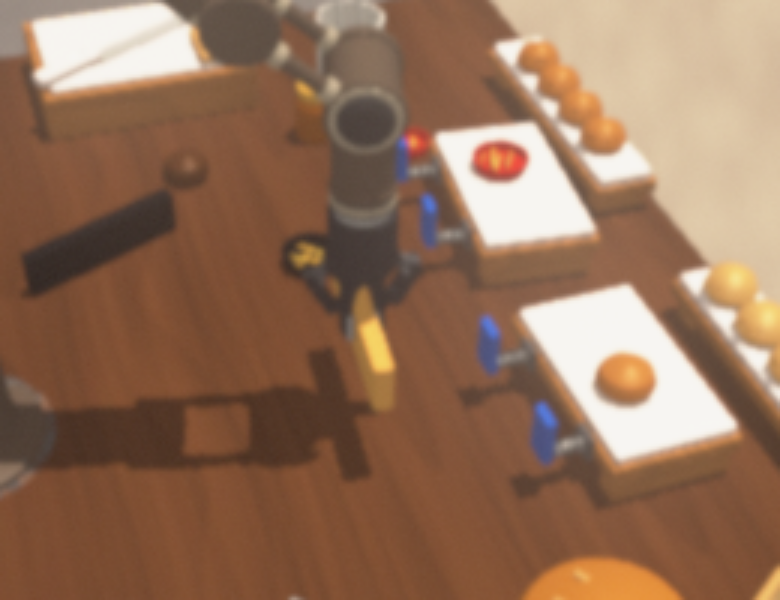

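Rail held upright and clear. I'll move sideways to in front of the target stand.

Emit:
move_arm([
  [1, [0, 0.02, 0], [0, 0, 0]],
  [1, [0, 0.035, 0], [0, 0, 0]],
  [1, [0, 0.035, 0], [0, 0, 0]],
  [1, [0, 0.035, 0], [0, 0, 0]],
  [1, [0, 0.035, 0], [0, 0, 0]],
])

```text
clock: 6.2
ee_pos: [0.4707, 0.0718, 0.1127]
tcp_rot: [[-0.001, 0.095, 0.995], [-0.0, 0.995, -0.095], [-1.0, -0.0, -0.001]]
ft_force: [0.6, -0.5, -2.7]
width: 0.251
```

Emit:
move_arm([
  [1, [0, 0.035, 0.01], [0, 0, 0]],
  [1, [0, 0.035, 0.01], [0, 0, 0]],
  [1, [0, 0.035, 0.01], [0, 0, 0]],
  [1, [0, 0.025, 0.01], [0, 0, 0]],
  [1, [0, 0.015, 0.01], [0, 0, 0]],
])

```text
clock: 6.7
ee_pos: [0.535, 0.2122, 0.1124]
tcp_rot: [[-0.001, 0.093, 0.996], [0.0, 0.996, -0.093], [-1.0, 0.0, -0.001]]
ft_force: [0.3, -0.3, -2.6]
width: 0.248
```

Emit:
move_arm([
  [1, [0.015, 0, 0.01], [0, 0, 0]],
  [1, [0.015, 0, 0], [0, 0, 0]],
  [1, [0, 0, 0], [0, 0, 0]],
  [1, [0, 0, 0], [0, 0, 0]],
])

```text
clock: 7.1
ee_pos: [0.5431, 0.2082, 0.0817]
tcp_rot: [[-0.004, 0.097, 0.995], [-0.001, 0.995, -0.097], [-1.0, -0.002, -0.004]]
ft_force: [0.4, 0.5, -2.3]
width: 0.249
```

```bash
python3 st.py 0.548 0.214 0.0594
python3 - <<'E'
from h import *
d=grab('side'); save(cv2.resize(d['image'][100:250,260:460],(800,600)),'side5.png')
W=pts(d);hsv=cv2.cvtColor(d['image'],cv2.COLOR_RGB2HSV).astype(int)
m=(hsv[...,0]>12)&(hsv[...,0]<32)&(hsv[...,1]>80)&(hsv[...,2]>120)&(W[...,0]>.45)&(W[...,0]<.6)&(W[...,1]>.08)&(W[...,1]<.36)&(W[...,2]>.03)&(W[...,2]<.12)
p=W[m];print(len(p),np.percentile(p,[2,50,98],axis=0).round(4).tolist())
d=grab('top'); save(cv2.resize(d['image'][90:240,170:370],(800,600)),'top5.png')
W=pts(d);hsv=cv2.cvtColor(d['image'],cv2.COLOR_RGB2HSV).astype(int)
m=(hsv[...,0]>12)&(hsv[...,0]<32)&(hsv[...,1]>60)&(hsv[...,2]>120)&(W[...,0]>.45)&(W[...,0]<.6)&(W[...,1]>.08)&(W[...,1]<.36)&(W[...,2]>.08)&(W[...,2]<.13)
p=W[m];print(len(p),np.percentile(p,[2,50,98],axis=0).round(4).tolist());print(cv2.minAreaRect((p[:,:2]*1000).astype(np.float32)))
E
```

```text
t 7.1 p [0.5431 0.2082 0.0817] zang -5.58 xax [-0.0041 -0.0012 -1.    ] zz -0.0039 F [ 0.37  0.5  -2.33] M [-0.01 -0.04  0.01] w 0.249 q [0.29 0.41 1.83 0.   0.9  0.39]
shift tool [0.0223 0.0063 0.0044]
160 [[0.5198, 0.0935, 0.0668], [0.5275, 0.1131, 0.0948], [0.5575, 0.3084, 0.1198]]
217 [[0.5241, 0.1008, 0.1075], [0.5371, 0.1426, 0.127], [0.5495, 0.29, 0.1298]]
((543.2633666992188, 200.02755737304688), (200.15548706054688, 22.492998123168945), 84.40650939941406)
```

View pics/side5.png

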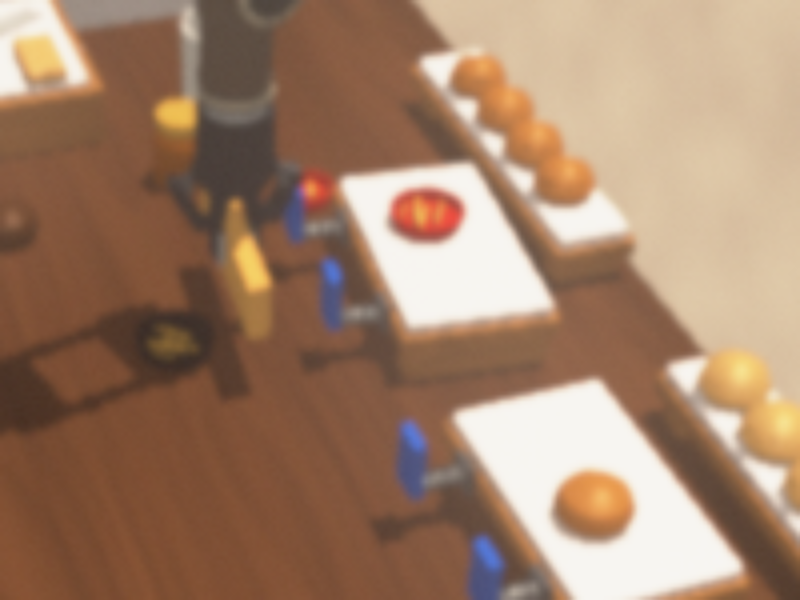

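View pics/top5.png

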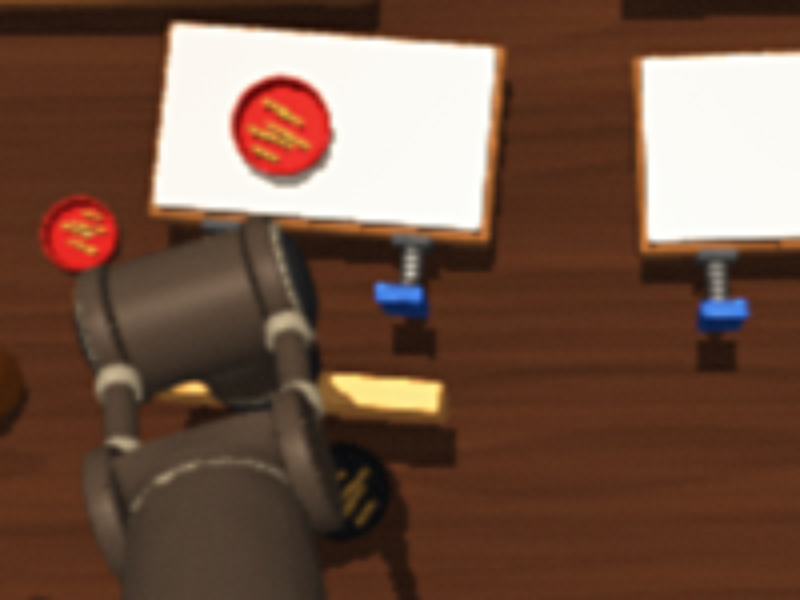

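The rail is square (-5.6°) and centred on the tool, and its top at 0.127 agrees with the expected offset. I'll lower to height, correct y by 6 mm, and approach to about 14 mm short.

Emit:
move_arm([
  [1, [0.011, 0.006, 0], [0, 0, 0]],
  [1, [0.011, 0, 0], [0, 0, 0]],
  [1, [0, 0, 0.025], [0, 0, 0]],
  [1, [0, 0, 0.025], [0, 0, 0]],
  [1, [0, 0, 0], [0, 0, 0]],
])

```text
clock: 7.7
ee_pos: [0.5991, 0.2101, 0.0613]
tcp_rot: [[0.005, 0.098, 0.995], [0.001, 0.995, -0.098], [-1.0, 0.001, 0.005]]
ft_force: [0.3, 0.3, -2.6]
width: 0.25
```

Emit:
move_arm([
  [1, [0, 0, 0], [0, 0, 0]],
  [1, [0, 0, 0], [0, 0, 0]],
])

```text
clock: 7.9
ee_pos: [0.5939, 0.21, 0.0603]
tcp_rot: [[-0.003, 0.097, 0.995], [-0.001, 0.995, -0.097], [-1.0, -0.001, -0.003]]
ft_force: [-0.9, 0.5, -2.4]
width: 0.248
```

```bash
python3 st.py 0.607 0.2085 0.0594
python3 - <<'E'
from h import *
d=grab('side'); save(cv2.resize(d['image'][110:220,290:440],(800,586)),'side6.png')
E
```

```text
t 7.9 p [0.5939 0.21   0.0603] zang -5.58 xax [-2.7e-03 -6.0e-04 -1.0e+00] zz -0.0026 F [-0.86  0.55 -2.43] M [ 0.04  0.01 -0.03] w 0.248 q [0.27 0.52 1.72 0.   0.9  0.37]
shift tool [ 0.0008 -0.0002  0.0132]
```

View pics/side6.png

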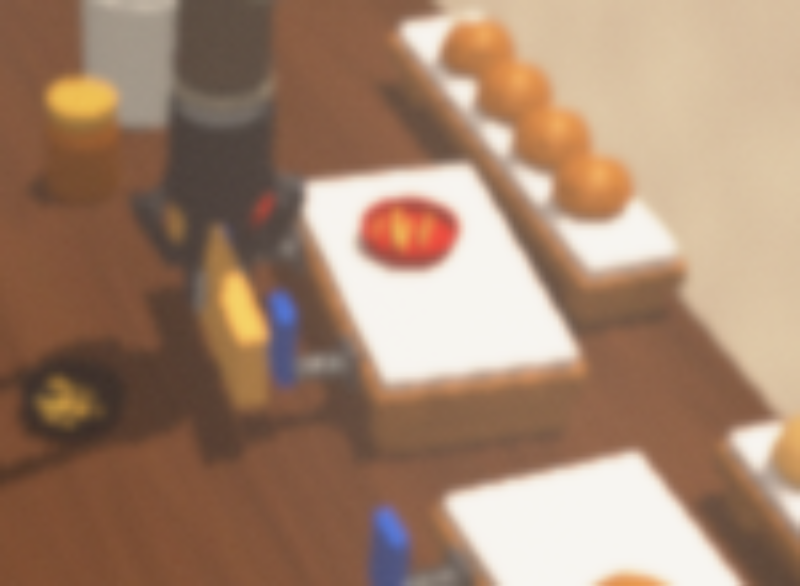

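The rail sits just in front of the plate, at the same height. I'll advance slowly.

Emit:
move_arm([
  [1, [0, 0, 0.005], [0, 0, 0]],
  [1, [0, 0, 0.005], [0, 0, 0]],
  [1, [0, 0, 0.004], [0, 0, 0]],
  [1, [0, 0, 0.003], [0, 0, 0]],
  [1, [0, 0, 0], [0, 0, 0]],
])

```text
clock: 8.45
ee_pos: [0.6122, 0.2086, 0.0613]
tcp_rot: [[-0.001, 0.098, 0.995], [0.0, 0.995, -0.098], [-1.0, 0.0, -0.001]]
ft_force: [-2.7, 0.7, -1.1]
width: 0.253
```

Emit:
move_arm([
  [1, [0, 0, 0], [0, 0, 0]],
  [1, [0, 0, 0], [0, 0, 0]],
  [1, [0, 0, 0], [0, 0, 0]],
])

```text
clock: 8.75
ee_pos: [0.612, 0.2086, 0.0612]
tcp_rot: [[-0.001, 0.097, 0.995], [0.0, 0.995, -0.097], [-1.0, -0.0, -0.001]]
ft_force: [-2.9, 1.4, -1.2]
width: 0.252
```

```bash
for i in 1; do python3 st.py 0.607 0.2085 0.0594; done
```

```text
t 8.75 p [0.612  0.2086 0.0612] zang -5.59 xax [-6.e-04  0.e+00 -1.e+00] zz -0.0006 F [-2.88  1.42 -1.16] M [0.16 0.31 0.06] w 0.252 q [0.26 0.54 1.68 0.   0.92 0.36]
shift tool [ 0.0018 -0.0006 -0.005 ]
```

Contact as predicted: about 2.9 N at 5 mm in. I'll push another 10 mm and come down 1.5 mm.

Emit:
move_arm([
  [1, [0.001, 0, 0.002], [0, 0, 0]],
  [1, [0.0005, 0, 0.003], [0, 0, 0]],
  [1, [0, 0, 0.003], [0, 0, 0]],
  [1, [0, 0, 0.002], [0, 0, 0]],
  [1, [0, 0, 0], [0, 0, 0]],
])

```text
clock: 9.25
ee_pos: [0.6211, 0.2076, 0.0595]
tcp_rot: [[-0.004, 0.097, 0.995], [-0.0, 0.995, -0.097], [-1.0, -0.001, -0.004]]
ft_force: [-6.6, 0.3, 2.4]
width: 0.251
```

Emit:
move_arm([
  [1, [0, 0, 0], [0, 0, 0]],
  [1, [0, 0, 0], [0, 0, 0]],
  [1, [0, 0, 0], [0, 0, 0]],
  [1, [0, 0, 0], [0, 0, 0]],
])

```text
clock: 9.65
ee_pos: [0.6208, 0.2076, 0.0596]
tcp_rot: [[-0.004, 0.097, 0.995], [-0.0, 0.995, -0.097], [-1.0, -0.001, -0.004]]
ft_force: [-7.1, 0.8, 2.4]
width: 0.249
```

```bash
python3 st.py 0.607 0.2085 0.0594
cat > chk.py <<'E'
from h import *
import sys
k=sys.argv[1]
d=grab('side'); save(cv2.resize(d['image'][110:220,290:440],(800,586)),f'side{k}.png')
W=pts(d);hsv=cv2.cvtColor(d['image'],cv2.COLOR_RGB2HSV).astype(int);H,S,V=[hsv[...,i] for i in range(3)]
roi=(W[...,0]>.56)&(W[...,0]<.69)&(W[...,1]>.08)&(W[...,1]<.34)
for n,m in(('blue',roi&(H>105)&(H<130)&(S>140)&(V>70)),('rail',roi&(H>12)&(H<32)&(S>80)&(V>110)&(W[...,2]>.03)&(W[...,0]<.65))):
    p=W[m]; print('side',n,len(p),np.percentile(p,[3,50,97],axis=0).round(4).tolist() if len(p) else '')
d=grab('top'); save(cv2.resize(d['image'][90:240,170:370],(800,600)),f'top{k}.png')
W=pts(d);hsv=cv2.cvtColor(d['image'],cv2.COLOR_RGB2HSV).astype(int);H,S,V=[hsv[...,i] for i in range(3)]
roi=(W[...,0]>.56)&(W[...,0]<.69)&(W[...,1]>.08)&(W[...,1]<.34)&(W[...,2]>.09)&(W[...,2]<.12)
for n,m in(('blue',roi&(H>105)&(H<130)&(S>140)&(V>70)),('rail',roi&(H>12)&(H<32)&(S>60)&(V>110))):
    p=W[m]; print('top',n,len(p)); 
    if len(p): print(np.percentile(p,[3,50,97],axis=0).round(4).tolist(),cv2.minAreaRect((p[:,:2]*1000).astype(np.float32)))
E
python3 chk.py 7
```

```text
t 9.65 p [0.6208 0.2076 0.0596] zang -5.59 xax [-3.7e-03 -3.0e-04 -1.0e+00] zz -0.0037 F [-7.06  0.84  2.36] M [0.17 0.82 0.01] w 0.249 q [0.26 0.56 1.66 0.   0.93 0.35]
shift tool [ 0.0002 -0.0004 -0.0139]
side blue 0 
side rail 307 [[0.5959, 0.0945, 0.0482], [0.6078, 0.1495, 0.0951], [0.6366, 0.2931, 0.2657]]
top blue 34
[[0.6282, 0.1148, 0.1013], [0.6322, 0.1328, 0.1053], [0.6438, 0.284, 0.1083]] ((635.43896484375, 200.9570770263672), (172.82891845703125, 8.243840217590332), 87.10183715820312)
top rail 322
[[0.6014, 0.1028, 0.0952], [0.6183, 0.1602, 0.1049], [0.6364, 0.3122, 0.1101]] ((621.5781860351562, 208.59280395507812), (219.8328399658203, 23.411056518554688), 84.30228424072266)
```

View pics/side7.png

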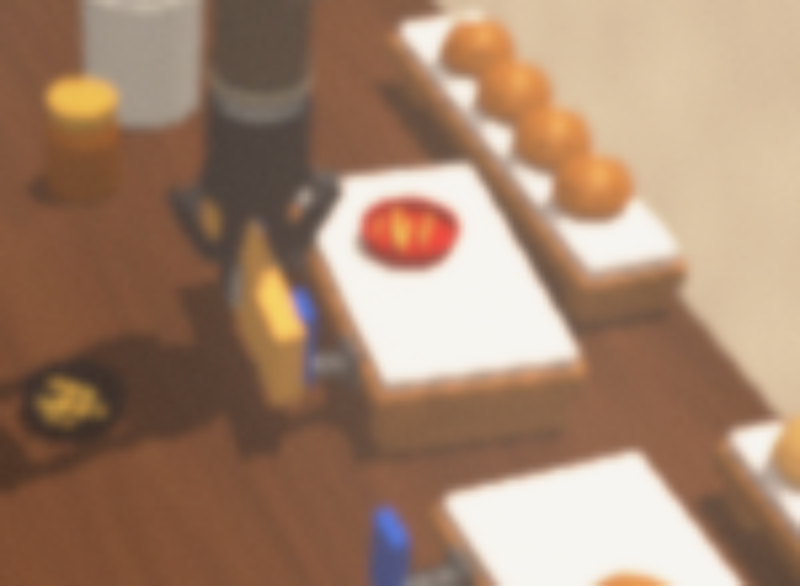

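View pics/top7.png

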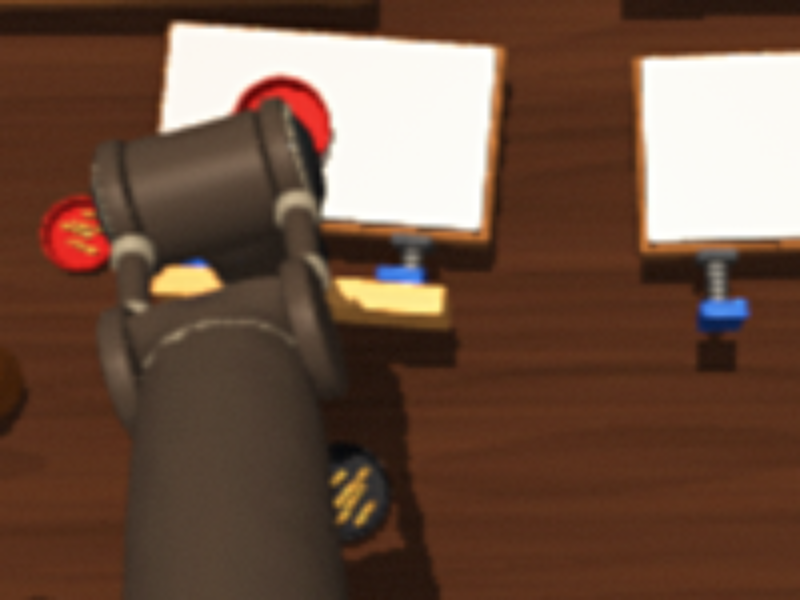

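Pressed flush on both plates: the rail top is at 0.105 and the plate tops at 0.105, and the rail is square at -5.7°. The push is about 7 N, but my downward correction left about 5 N of vertical friction. I'll ease up slightly and push 1 mm more.

Emit:
move_arm([
  [1, [-0.0005, 0, 0.001], [0, 0, 0]],
  [1, [0, 0, 0], [0, 0, 0]],
  [1, [0, 0, 0], [0, 0, 0]],
  [1, [0, 0, 0], [0, 0, 0]],
])

```text
clock: 10.15
ee_pos: [0.6213, 0.2075, 0.0596]
tcp_rot: [[-0.005, 0.097, 0.995], [-0.0, 0.995, -0.097], [-1.0, -0.001, -0.005]]
ft_force: [-6.5, 1.7, 1.1]
width: 0.25
```

```bash
python3 st.py;python3 st.py
```

```text
t 10.15 p [0.6213 0.2075 0.0596] zang -5.59 xax [-4.8e-03 -3.0e-04 -1.0e+00] zz -0.0047 F [-6.52  1.66  1.06] M [0.17 0.87 0.05] w 0.25 q [0.26 0.56 1.65 0.   0.93 0.35]
t 10.15 p [0.6213 0.2075 0.0596] zang -5.59 xax [-4.8e-03 -3.0e-04 -1.0e+00] zz -0.0047 F [-6.52  1.66  1.06] M [0.17 0.87 0.05] w 0.25 q [0.26 0.56 1.65 0.   0.93 0.35]
```

Emit:
move_arm([
  [1, [-0.0004, 0, 0.001], [0, 0, 0]],
  [1, [-0.0004, 0, 0], [0, 0, 0]],
  [1, [0, 0, 0], [0, 0, 0]],
  [1, [0, 0, 0], [0, 0, 0]],
  [1, [0, 0, 0], [0, 0, 0]],
])

```text
clock: 10.65
ee_pos: [0.6215, 0.2075, 0.0596]
tcp_rot: [[-0.006, 0.098, 0.995], [-0.0, 0.995, -0.098], [-1.0, -0.001, -0.006]]
ft_force: [-6.7, 1.2, -0.8]
width: 0.247
```

Emit:
move_arm([
  [1, [0, 0, 0], [0, 0, 0]],
  [1, [0, 0, 0], [0, 0, 0]],
  [1, [0, 0, 0], [0, 0, 0]],
])

```text
clock: 10.95
ee_pos: [0.6215, 0.2075, 0.0596]
tcp_rot: [[-0.006, 0.098, 0.995], [-0.0, 0.995, -0.098], [-1.0, -0.001, -0.006]]
ft_force: [-7.4, 1.7, -1.1]
width: 0.246
```

```bash
python3 st.py;python3 chk.py 8; python3 st.py
```

```text
t 10.95 p [0.6215 0.2075 0.0596] zang -5.6 xax [-6.3e-03 -3.0e-04 -1.0e+00] zz -0.0063 F [-7.4   1.66 -1.09] M [0.22 0.87 0.08] w 0.246 q [0.26 0.56 1.65 0.   0.93 0.35]
side blue 0 
side rail 313 [[0.5983, 0.0941, 0.0486], [0.6087, 0.1517, 0.0964], [0.6409, 0.2837, 0.4114]]
top blue 41
[[0.6282, 0.1152, 0.1014], [0.6325, 0.1333, 0.1046], [0.6442, 0.2896, 0.1085]] ((640.0918579101562, 203.7207489013672), (178.65240478515625, 9.879234313964844), 84.36408996582031)
top rail 320
[[0.6032, 0.1028, 0.096], [0.6193, 0.1605, 0.1051], [0.6383, 0.3116, 0.1096]] ((621.904541015625, 208.57736206054688), (219.2065887451172, 23.135587692260742), 84.39031219482422)
t 11.05 p [0.6215 0.2075 0.0596] zang -5.6 xax [-6.4e-03 -3.0e-04 -1.0e+00] zz -0.0063 F [-6.7   2.06 -1.35] M [0.3  0.93 0.02] w 0.25 q [0.26 0.56 1.65 0.   0.93 0.35]
```

View pics/side8.png

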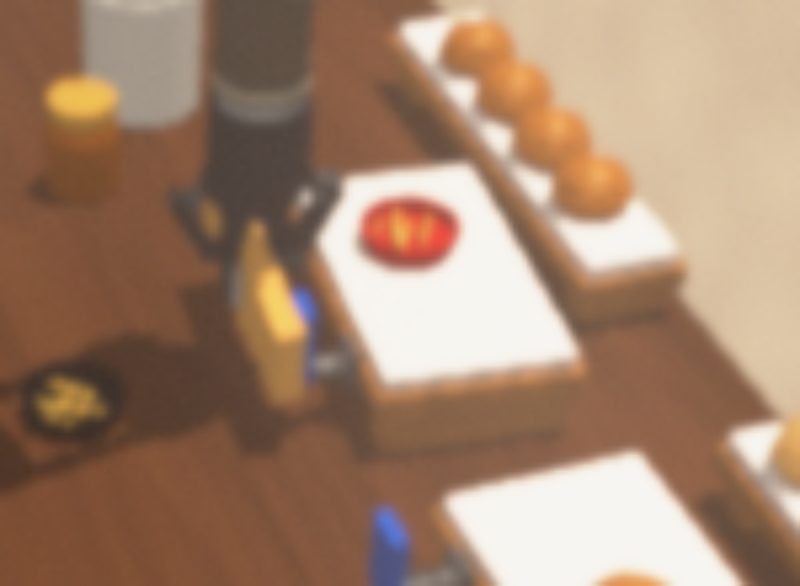

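The force along the stand axis is about 7.2 N, and the cameras agree (about 15 mm in). One more millimetre brings it to roughly 8 N.

Emit:
move_arm([
  [1, [0, 0, 0.001], [0, 0, 0]],
  [1, [0, 0, 0], [0, 0, 0]],
  [1, [0, 0, 0], [0, 0, 0]],
  [1, [0, 0, 0], [0, 0, 0]],
  [1, [0, 0, 0], [0, 0, 0]],
])

```text
clock: 11.55
ee_pos: [0.6224, 0.2074, 0.0596]
tcp_rot: [[-0.007, 0.098, 0.995], [-0.0, 0.995, -0.098], [-1.0, -0.001, -0.007]]
ft_force: [-7.0, 1.9, -1.7]
width: 0.251
```

Emit:
move_arm([
  [1, [0, 0, 0], [0, 0, 0]],
  [1, [0, 0, 0], [0, 0, 0]],
  [1, [0, 0, 0], [0, 0, 0]],
])

```text
clock: 11.85
ee_pos: [0.6224, 0.2074, 0.0596]
tcp_rot: [[-0.007, 0.098, 0.995], [-0.0, 0.995, -0.098], [-1.0, -0.001, -0.007]]
ft_force: [-7.6, 1.3, -0.9]
width: 0.251
```

```bash
python3 st.py;python3 chk.py 9; python3 st.py
```

```text
t 11.85 p [0.6224 0.2074 0.0596] zang -5.6 xax [-6.7e-03 -3.0e-04 -1.0e+00] zz -0.0066 F [-7.62  1.32 -0.95] M [0.27 0.94 0.07] w 0.251 q [0.25 0.56 1.65 0.   0.93 0.35]
side blue 0 
side rail 302 [[0.5992, 0.0947, 0.0473], [0.609, 0.1504, 0.0935], [0.6345, 0.2803, 0.1615]]
top blue 41
[[0.6285, 0.1148, 0.1015], [0.6344, 0.133, 0.105], [0.6476, 0.287, 0.1079]] ((640.7255249023438, 202.79737854003906), (177.34312438964844, 9.37944221496582), 84.09777069091797)
top rail 320
[[0.6035, 0.1026, 0.0964], [0.6197, 0.1598, 0.1052], [0.6379, 0.3141, 0.1095]] ((622.55712890625, 208.63331604003906), (219.28823852539062, 22.78445816040039), 84.127685546875)
t 11.95 p [0.6224 0.2074 0.0597] zang -5.6 xax [-6.7e-03 -3.0e-04 -1.0e+00] zz -0.0066 F [-7.93  2.28 -0.49] M [0.35 0.95 0.01] w 0.248 q [0.25 0.56 1.65 0.   0.93 0.35]
```

View pics/top9.png

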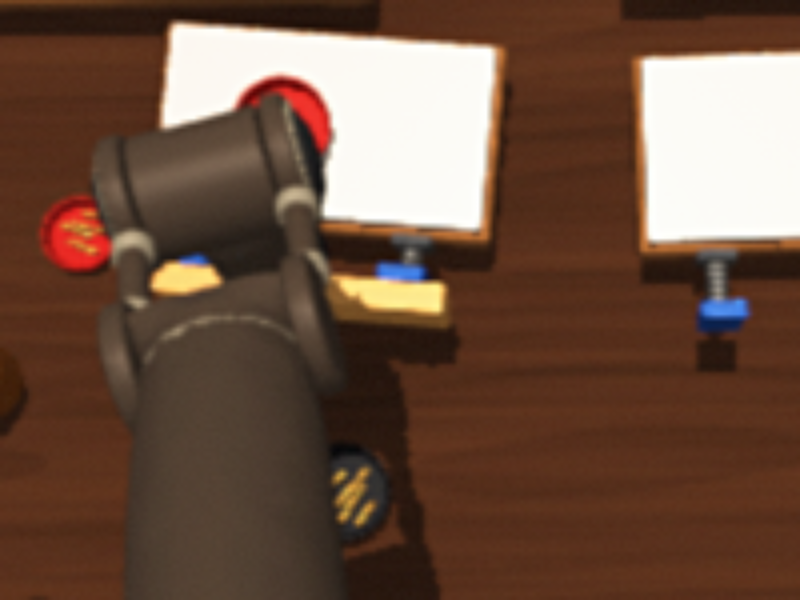

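The picture shows the rail against both blue plates at (193,262) and (400,271), and the dish has not moved. The push is about 7.8 N with everything steady, so I'm handing in.

```bash
python3 -c "
from station import manip; print(manip.finish_job())"
```

```text
the job is handed in; nothing more can be done
None
```

I gripped the pine rail at mid-length, lifted it and pressed it onto both blue plates of the left stand, the one with the large red dish. The job is handed in at about 12 s with the rail still held there; no verdict was reported.

Last checks before handing in:
- **Push:** the force along the stand's x axis was about 7.8 N, varying by about 0.5 N. The plates were about 15–16 mm in, well short of their stop.
- **Height:** the rail top and plate tops were both at about 0.105 m, so they are flush.
- **Squareness and centring:** the rail is at -5.6° to -5.9° against about -5.5° for the stand. It is centred within about 3 mm, and the tool is within 0.4° of vertical.
- **Bystanders:** the dish looked unmoved in the last pictures. I measured no bystander positions afterwards, and the last close views do not show all of them.

Some checks were limited or needed mending:
- A small downward correction while in contact briefly caused about 5 N of vertical friction. I eased it off to about 1–2 N.
- In the side view the colour mask found no blue on the plates behind the rail, so plate contact rests on the top view and the force reading.

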